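# Tip the gift box off its end and square it up on the packing board

## Robot

A 7-joint arm with a two-finger parallel gripper is mounted at the origin on a cart in front of the work surface, level with it; the furniture and walls round the work are solid. World frame = base frame: x ahead of the robot, y to its left, z up, the work surface at z = 0. Lengths are in m, angles in degrees, forces in N, time in s.
With the tool pointing down it reaches from about 0.425 to 0.825 m from the base axis. Payload 3.6 kg.
Tool frame: the origin (TCP) lies between the finger pads; the fingertips stand manip.tip_extent ahead of it and the grasp point (between the pads) lies 11 mm behind it (manip.tip_extent is the distance from the TCP to the fingertips, in m); z points along the fingers, y is the line along which they close (so a half turn about z gives the same grasp; the last joint's range is limited). The gripper opens to 93 mm and grips with 3 to 60 N. Pads are 15 mm wide; open, the fingers measure 128 mm over their backs; the gripper's body (75 mm by 188 mm) begins 65 mm behind the grasp point.
Start: joints at [-78.409, 35.231, -0.722, 81.555, 0.464, 63.22, -2.315], TCP at [0.147, 0.633, 0.189] pointing down, gripper open.
Joint ranges: [-178.69, 178.69], [-17.37, 117.87], [-77.05, 75.6], [15.02, 138.74], [-78.02, 258.01], [0.78, 113.62], [-162.83, 162.83]. Speed limits (degrees/s): [159.86, 159.86, 180, 180, 180, 180, 180].

## Interface

Orientations are given as [roll, pitch, yaw] about the fixed x, y, z axes, in that order (R = Rz(yaw) Ry(pitch) Rx(roll)).
In Python, from rig import manip gives the robot as it stands. Calls block until the motion is done:
- manip.movep(position, orientation): joint-space move of the TCP to a pose.
- manip.movel(position, max_speed=0.15, attitude=None, stop_force=None): straight line of the TCP; attitude=None keeps the orientation; max_speed is the mean speed in m/s. With stop_force (N) it stops when the force on the tool has changed by that much, and returns True; else False.
- manip.move_joints(angles): joint-space move.
- manip.gripper_to(opening, effort=None): finger opening in m; effort is the grip in N (None keeps the last); returns when the fingers have stopped.
- manip.hold(seconds).
- manip.inverse_kinematics(position, orientation): joint angles nearest the present ones, or None.
- manip.snapshot(name): name is "scene" or "top" or "wrist"; returns the picture (480x640x3 uint8, red, green, blue); there is no depth.
- manip.get_calibration(name): a dict with "camera_matrix" (3x3 intrinsics, pixels), "k1" (the pictures are not rectified: a ray, as slopes to the right and down, at radius r is drawn at 1 + k1 r^2 times it, then the intrinsics apply), "R" (3x3) and "t" (3): a world point X has camera coordinates R X + t; the wrist camera has in their place "T_tool_cam" (4x4, takes a point from camera to tool coordinates, whose origin is the TCP and whose axes are the flange's). Camera axes: x right, y down, z forward; pixel columns grow to the right and rows downward; lengths in m; the calibration is good to about 2 mm. A picture is of the moment at which its call begins: read the wrist's pose just before it. get_calibration takes no time and is no camera call.
A pose or a line that the arm cannot do raises manip.PlanningError and nothing moves.
- manip.hand_in(): hands the job in; it is judged then, once.
Trained networks look in the newest picture that a camera, given by its name, has taken for a name from the list of things; names that differ only in an ending like _2 or _b are one class to them, and where a whole thing is asked for, a point or a joint stands for the part that bears it (a point fixed in the world has none). Each returns a list of dicts, best first, with "p" (0 to 1); they miss things now and then, are a little off and sometimes report something else, mostly with a low value. They report only what shows in the picture. A call takes as long as a camera call.
- manip.outline_of(camera, label): "mask" (480x640 bool, what is visible of it) and "position" ([row, column] in pixels, amid what is visible of it).
- manip.pinpoint(camera, label): "position" ([row, column] in pixels: a listed point, or the origin of a listed thing).
Readings, each from a call of its own:
- manip.current_time(): time.
- manip.current_qpos(): joint angles.
- manip.current_qd(): joint speeds.
- manip.current_joint_efforts(): joint torques, N m.
- manip.current_tool_pos(): TCP position.
- manip.current_eef_rot(): TCP orientation.
- manip.current_contact_force(): force on the tool from outside, world axes, zero at the start.
- manip.current_moment(): the same for the moment, N m.
- manip.current_width(): finger opening in m.
- manip.current_gripper_force(): force on a finger pad.
Only numpy, scipy, OpenCV 4.12 (cv2) and the standard library are available. Lean on these libraries where they do the work, as an engineer would, in place of code of your own. Each camera call takes 0.05 s, during which the arm holds its last target. There are 200 camera calls.

## Task

The gift box on the packing board has been left standing on its end. Without picking it up, tip it over by pushing it high up so that it comes down on its base with the lid on top, then slide it into the corner of the board until it sits flush against the fence, and hold it pressed against the end stop for a moment with a few newtons. The end stop is set to the right mark and only lightly held, so do not push it out of place; leave it resting snug there, and leave the other things on the counter where they are.

Things in the scene. Friction and masses are not known exactly. Their poses are not given: they have to be found in the camera images.
- gift_box: plain card box with overhanging lid, no ribbon: 68 (x) x 110 (y) x 55 (z) mm, about 0.2 kg. Origin: centre of its base; z points out through the lid. Starts on end on the board, 110 mm tall: z level, to the left (along board +y within 0.15 rad), origin 55 mm above the board. Pushed near the top of its left (lid) face it tips over the right lower edge; pushed low it slides (1 to 3.5 N)
- packing_board: fixed plywood board, x -80 to +66 mm, y -145 to +170 mm, top 10 mm above its origin (which lies on the counter). Its x points away from the robot, y to the robot's left, turned up to 0.1 rad. Along its far side a fixed fence, inner face at x = +50 mm, 34 mm above the board's top. Flush there, box x and y lie along board x and y, and the box's origin is at board x = +16 mm
- stop_face (a point): centre of the upright cork face of the end stop, a wooden block 112 mm (board x -69 to +43) x 20 x 36 mm high with two 10 mm black knobs on top, at the right end. Face looks along board +y, to the box; point 18 mm above the board's top; axes as the board's. Box snug: its origin is 55 mm to +y of the face. It slides along y, held by friction; yields at 12 N, so press with 3 to 8 N
- ballotin_b: gift box with ribbon, 61 x 86 x 63 mm, behind the board; a bystander that must stay where it stands. Origin: centre of its underside
- ballotin_c: gift box with ribbon, 69 x 101 x 58 mm, behind the board; a bystander that must stay where it stands. Origin: centre of its underside
- ribbon_copper: ribbon spool lying flat, 72 x 79 x 26 mm, left of the board; a bystander that must stay where it stands. Origin: centre of its underside
- ribbon_sage: ribbon spool lying flat, 62 x 68 x 30 mm, left of the board; a bystander that must stay where it stands. Origin: centre of its underside

How it is judged (in metres and radians):
On the way, in this order (a step that is already met when the one before it is completed fails the run):
1. the gift box has been tipped over and lies on its base on the board, lid on top (angle between gift_box's own z axis and vertical below 0.1 rad and z of gift_box in the frame of packing_board between 0.005 and 0.015 m), for 0.2 s.
2. the gift box, lying on its base, is pressed against the end stop with more than 1.5 N for a moment (all of step 1 and contact force between gift_box and end_stop above 1.5 N), for 0.1 s.
At the end, for the whole second after the job is handed in: The gift box lies on its base on the board, lid on top (within 0.1 rad), at rest, its far side within 3 mm of the fence and square to it within 0.035 rad, its end within 2.5 mm of the end stop's face; the stop is within 3 mm of where it was set (all of step 1 and linear speed of gift_box below 0.01 m/s and angular speed of gift_box below 0.1 rad/s and x of gift_box in the frame of packing_board between 0.013 and 0.019 m and angle between the x axis of gift_box and the x axis of packing_board, either way round below 0.035 rad and y of gift_box in the frame of stop_face between 0.0525 and 0.0575 m and distance of stop_face from where it was at the start of the episode below 0.003 m); the robot touches nothing.
It fails at once if the end stop is pushed more than 3 mm from its setting (distance of stop_face from where it was at the start of the episode above 0.003 m).
It fails at once if the gift box is picked up (its origin more than 25 mm above where it is at the start) (z of gift_box in the frame of packing_board above 0.09 m).
It fails at once if a bystander is moved more than 20 mm (distance of any of ballotin_b, ballotin_c, ribbon_copper, ribbon_sage from where it was at the start of the episode above 0.02 m).
It also fails if it takes over 53 s, if anything falls off the work surface, if the arm or the gripper's body presses on something with over 40 N, if the wrist force passes 120 N, or if a joint passes its speed limit or range.

## Working session

There is one attempt and no reset: what is moved stays moved. The work goes in short steps, each a Python script; the robot and the scene stay as the last script left them, time stands still between calls to the robot, and variables do not carry over. Pictures are saved under pics/ and viewed, at most 10 in all, crops included, and the job is handed in when it is done.

```bash
ls; mkdir -p pics
python3 - <<'E'
from rig import manip
import cv2
print(manip.tip_extent, manip.current_tool_pos(), manip.current_eef_rot(), manip.current_time())
for c in ["scene","top"]:
    im=manip.snapshot(c); cv2.imwrite(f"pics/{c}0.png",im[:,:,::-1])
    k=manip.get_calibration(c); print(c,k)
    for l in ["gift_box","packing_board","stop_face","ballotin_b","ribbon_copper","ribbon_sage"]:
        print(l,[(round(d["p"],2),[round(float(x),1) for x in d["position"]]) for d in manip.pinpoint(c,l)][:3])
E
```

```text
pics
0.008 [0.14720035 0.63222596 0.18749676] [-1.79854837e+02  8.70898362e-04  1.66897076e+02] 0.0
scene {'camera_matrix': array([[467.34625819,   0.        , 322.48852115],
       [  0.        , 467.34625819, 242.19828376],
       [  0.        ,   0.        ,   1.        ]]), 'k1': -0.08880067325606882, 'R': array([[-0.89159069, -0.45243091,  0.01929514],
       [-0.32268362,  0.60485317, -0.72803017],
       [ 0.31771262, -0.65533115, -0.6852735 ]]), 't': array([0.61867987, 0.00353147, 1.03250224])}
gift_box [(0.57, [258.8, 337.0]), (0.24, [376.4, 333.2])]
packing_board []
stop_face [(0.7, [226.5, 365.8]), (0.63, [258.1, 337.4])]
ballotin_b [(0.77, [256.9, 263.7])]
ribbon_copper [(0.86, [375.1, 336.3])]
ribbon_sage [(0.59, [360.3, 284.8])]
top {'camera_matrix': array([[521.67869783,   0.        , 323.5010736 ],
       [  0.        , 521.67869783, 241.56229683],
       [  0.        ,   0.        ,   1.        ]]), 'k1': 0.052000824289400255, 'R': array([[-0.00547342, -0.99996329,  0.00659238],
       [-0.99085518,  0.00453453, -0.13485345],
       [ 0.13481861, -0.0072702 , -0.99084362]]), 't': array([0.3648059 , 0.53241284, 0.97236961])}
gift_box [(0.83, [272.3, 316.1])]
packing_board [(0.77, [262.1, 348.1])]
stop_face []
ballotin_b [(0.91, [193.0, 382.2]), (0.71, [192.6, 313.6]), (0.3, [270.0, 399.0])]
ribbon_copper [(0.9, [321.9, 218.2])]
ribbon_sage [(0.6, [272.9, 214.0])]
```

View pics/scene0.png

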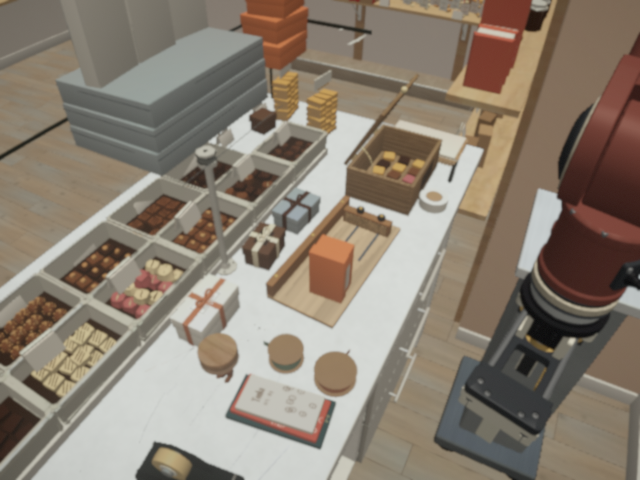

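View pics/top0.png

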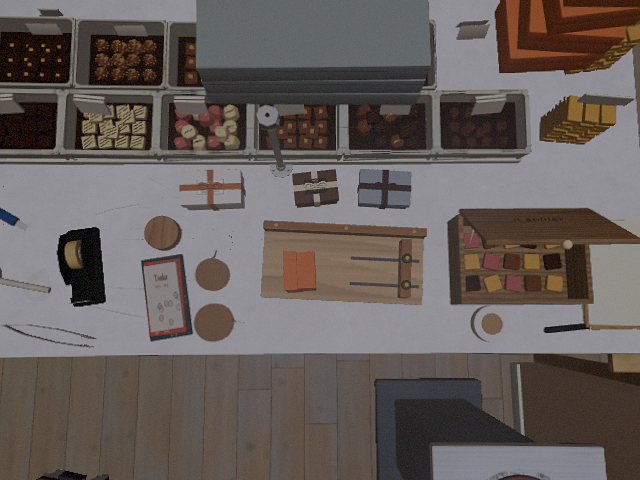

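The box stands on end at about (col 300, row 270) in the top view. The stop is at cols 398-411, with its knobs at about (404, 259) and (404, 285). The fence runs along row 222-235. I'll zoom in for the corners.

```bash
cat > h.py <<'E'
from rig import manip
import numpy as np, cv2
def ray_hit(cam,rc,z):
    k=manip.get_calibration(cam); K=k["camera_matrix"]
    p=cv2.undistortPoints(np.array([[[rc[1],rc[0]]]],float),K,np.array([k["k1"],0,0,0.]))[0,0]
    R,t=np.array(k["R"]),np.array(k["t"]); c=-R.T@t; d=R.T@np.array([p[0],p[1],1])
    return c+d*(z-c[2])/d[2]
E
python3 - <<'E'
from h import *
im=manip.snapshot("top")
cv2.imwrite("pics/top_crop.png",cv2.resize(im[208:312,248:440,::-1],None,fx=4,fy=4,interpolation=cv2.INTER_CUBIC))
np.set_printoptions(precision=4,suppress=True)
for l in ["packing_board","gift_box","ribbon_copper","ribbon_sage","ballotin_b","stop_face"]:
    for d in manip.outline_of("top",l)[:3]:
        m=d["mask"]; r=cv2.minAreaRect(np.argwhere(m)[:,::-1].astype(np.float32))
        print(l,round(d["p"],2),m.sum(),r,cv2.boxPoints(r).tolist())
print("copper",ray_hit("top",[321.9,218.2],0),"sage",ray_hit("top",[272.9,214],0))
E
```

```text
packing_board 0.95 10959 ((342.3948059082031, 262.20928955078125), (162.4349822998047, 76.7701416015625), 2.726310968399048) [[259.44342041015625, 296.6877746582031], [263.09503173828125, 220.00453186035156], [425.34619140625, 227.73080444335938], [421.694580078125, 304.4140625]]
gift_box 0.91 1242 ((299.5, 271.0), (40.0, 33.0), 90.0) [[283.0, 251.0], [316.0, 251.0], [316.0, 291.0], [283.0, 291.0]]
ribbon_copper 0.8 1239 ((213.60000610351562, 321.6999816894531), (36.671512603759766, 40.696434020996094), 63.43495178222656) [[187.20001220703125, 314.3999938964844], [223.60000610351562, 296.1999816894531], [240.0, 328.9999694824219], [203.60000610351562, 347.1999816894531]]
ribbon_sage 0.61 879 ((212.70005798339844, 274.60003662109375), (33.98823165893555, 31.75216293334961), 26.56505012512207) [[190.40005493164062, 281.2000427246094], [204.60006713867188, 252.80001831054688], [235.00006103515625, 268.0000305175781], [220.800048828125, 296.4000549316406]]
ballotin_b 0.56 1496 ((315.2517395019531, 188.52069091796875), (35.460426330566406, 44.4293327331543), 85.2363510131836) [[291.6413879394531, 172.69656372070312], [335.9172668457031, 169.00689697265625], [338.8620910644531, 204.34481811523438], [294.5862121582031, 208.03448486328125]]
stop_face 0.8 804 ((404.0, 268.5), (59.0, 14.0), 90.0) [[397.0, 239.0], [411.0, 239.0], [411.0, 298.0], [397.0, 298.0]]
copper [0.382  0.5679 0.    ] sage [0.4775 0.5784 0.    ]
```

View pics/top_crop.png

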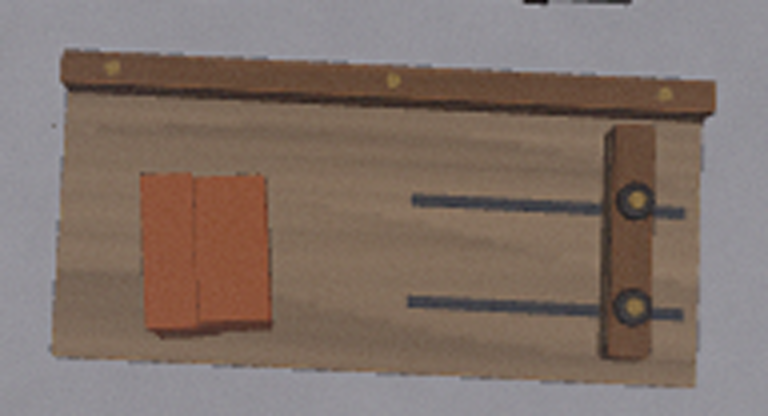

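Run:
```python
from h import *
np.set_printoptions(precision=4,suppress=True)
P=lambda u,v,z: ray_hit("top",[208+v/4-.375,248+u/4-.375],z)[:2]
nl,nr=P(53,356,.01),P(695,386,.01); fl,fr=P(65,86,.044),P(714,115,.044)
yaw=lambda a,b: np.degrees(np.arctan2(*( (lambda d:(-d[0],d[1]))(a-b))))
print("near",nl,nr,np.linalg.norm(nl-nr),yaw(nl,nr)); print("fence",fl,fr,np.linalg.norm(fl-fr),yaw(fl,fr))
th=np.radians((yaw(nl,nr)+yaw(fl,fr))/2)
ex=np.array([np.cos(th),np.sin(th)]); ey=np.array([-np.sin(th),np.cos(th)])
# origin estimates
o1=(nl+nr)/2+80*ex/1e3-12.5*ey/1e3; o2=(fl+fr)/2-50*ex/1e3-12.5*ey/1e3
print("orig",o1,o2,np.degrees(th)); o=(o1+o2)/2
B=lambda p:np.array([(p-o)@ex,(p-o)@ey])*1e3
for n,a in dict(boxFL=(141,174,.12),boxFR=(265,174,.12),boxNR=(270,321,.12),boxNL=(149,331,.12),stopF=(612,126,.046),stopN=(606,352,.046),stopFR=(654,126,.046),stopNR=(648,356,.046),bfnearR=(272,330,.01)).items(): print(n,P(*a),B(P(*a)))
```

```text
near [0.43   0.4845] [0.414  0.1723] 0.31256908223904056 -2.938747587412188
fence [0.5576 0.4763] [0.5421 0.1657] 0.3110345016367802 -2.8482282406098074
orig [0.5013 0.3119] [0.4993 0.311 ] -2.8934879140109984
boxFL [0.506  0.4344] [ -0.483  123.0344]
boxFR [0.5057 0.3798] [ 2.0098 68.5378]
boxNR [0.4412 0.3778] [-62.3337  63.2894]
boxNL [0.4372 0.4305] [-69.0327 115.7089]
stopF [0.5367 0.2149] [ 41.3096 -94.6197]
stopN [0.4294 0.2205] [-66.1606 -94.418 ]
stopFR [0.5367 0.1948] [  42.2279 -114.6225]
stopNR [0.4275 0.2008] [ -67.1056 -114.1603]
bfnearR [0.442  0.3778] [-61.5675  63.3726]
```

```bash
cat >> h.py <<'E'
th=np.radians(-2.9); O=np.array([.5003,.3115])
ex=np.array([np.cos(th),np.sin(th)]); ey=np.array([-np.sin(th),np.cos(th)])
W=lambda bx,by,z: np.array([*(O+bx*ex/1e3+by*ey/1e3),z])
B=lambda p:np.array([(p[:2]-O)@ex,(p[:2]-O)@ey])*1e3
E
python3 - <<'E'
from h import *
np.set_printoptions(precision=3,suppress=True)
a=np.radians(2.4); n=np.array([-np.sin(a),np.cos(a),0])
c=W(-32,92.5,.111)
for y in (92.4,-87.6):
    print(y,manip.inverse_kinematics(c+n*.062,[180,0,y]))
s=c+n*.062
q=[manip.inverse_kinematics(s,[180,0,y]) for y in (92.4,-87.6)]
y=(92.4,-87.6)[int(np.argmin([9e9 if k is None else abs(k[6]) for k in q]))]
manip.gripper_to(.03)
manip.movep(s+[0,0,.1],[180,0,y]); manip.movel(s)
print(manip.current_time(), manip.current_tool_pos(), s, manip.current_contact_force())
p0=s
for i in range(17):
    manip.movel(s-n*.005*(i+1),max_speed=.04)
    print(i,manip.current_contact_force(),end=' ')
print(manip.current_time())
manip.movel(s-n*.06+[0,0,.1])
im=manip.snapshot("top")
cv2.imwrite("pics/top1.png",cv2.resize(im[208:312,248:440,::-1],None,fx=4,fy=4,interpolation=cv2.INTER_CUBIC))
E
```

```text
92.4 [-55.979  41.498  16.766  84.795 -13.381  55.677 -33.224]
-87.6 [-31.709  43.066 -27.543  83.871  21.761  58.4   118.02 ]
4.3333 [0.471 0.468 0.112] [0.47  0.467 0.111] [-0.184  0.496 -0.165]
0 [-0.251 -0.062  0.436] 1 [-0.703  0.235  0.266] 2 [-0.79  -0.712  0.503] 3 [ 0.232 -0.484  0.069] 4 [-0.531 -0.983  0.128] 5 [0.375 0.575 0.234] 6 [-0.126  0.117  0.489] 7 [-0.204  0.061  0.064] 8 [ 0.039 -1.019  0.412] 9 [-0.188  0.253 -0.08 ] 10 [-0.177  0.029  0.414] 11 [-0.103 -0.021 -0.07 ] 12 [-0.135  0.482  0.876] 13 [ 0.132  0.277 -0.276] 14 [0.513 0.329 0.592] 15 [ 0.07  -0.022  0.882] 16 [-0.423 -0.527  0.186] 9.0083
```

View pics/top1.png

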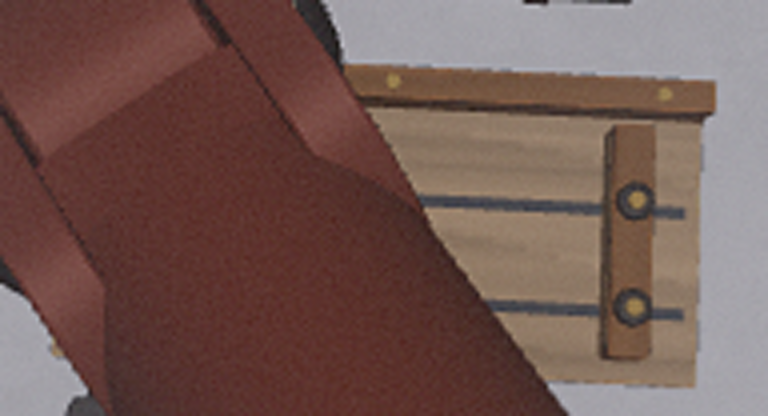

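The arm hides the box from the top camera, so I'll look from the scene and wrist cameras.

Run:
```python
from h import *
a=manip.snapshot("scene")[180:340,230:430]; b=manip.snapshot("wrist")
cv2.imwrite("pics/sw1.png",np.hstack([cv2.resize(a,(480,384)),cv2.resize(b,(512//2*1,384)) if 0 else cv2.resize(b,(320,240)).copy() if 0 else cv2.resize(b,(320,384))])[:,:,::-1])
```

```text
(no output)
```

View pics/sw1.png

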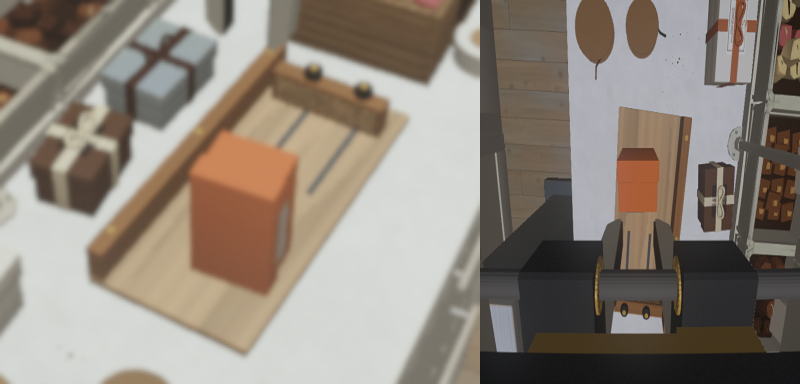

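Run:
```python
from h import *
np.set_printoptions(precision=1,suppress=True)
for u,v in ((192,172),(226,131),(298,155),(262,188)):
    print(B(ray_hit("scene",[180+v/2.4,230+u/2.4],.12)))
print(B(ray_hit("scene",[180+290/2.4,230+262/2.4],.01)))
print(manip.current_tool_pos(),manip.current_eef_rot(),manip.current_width(),B(manip.current_tool_pos()))
d=manip.get_calibration("wrist"); print(d)
K=d["camera_matrix"]
T=np.linalg.inv(d["T_tool_cam"])
for x in (-.0075,.0075):
  for y in (-.015,.015):
    p=T@[x,y,.008,1]; print((K@(p[:3]/p[2]))[:2])
```

```text
[ -5.3 122. ]
[-4.6 70.2]
[-64.1  65.6]
[-57.4 110.1]
[-63.8 111.8]
[0.5 0.4 0.2] [-179.9    0.1   92.4] 0.029908714528816337 [-32.7  93.7]
{'camera_matrix': array([[363.5,   0. , 315.8],
       [  0. , 363.5, 238.4],
       [  0. ,   0. ,   1. ]]), 'k1': -0.018627782092615414, 'T_tool_cam': array([[ 0. , -1. , -0.3,  0.1],
       [ 1. ,  0. ,  0. ,  0. ],
       [-0. , -0.3,  1. , -0.2],
       [ 0. ,  0. ,  0. ,  1. ]])}
[290.1 277.3]
[340.2 277.3]
[289.7 253.3]
[340.7 253.3]
```

Run:
```python
from h import *
np.set_printoptions(precision=2,suppress=True)
a=np.radians(2.4); n=np.array([-np.sin(a),np.cos(a),0])
s=W(-32,92.5,.109)+n*.05
manip.movel(s+[0,0,.1]); manip.movel(s)
F0=manip.current_contact_force(); pics=[]
for d in (.035,.05,.07,.085,.1,.115):
    manip.movel(s-n*d,max_speed=.04)
    F=np.mean([manip.current_contact_force() for _ in range(10)],0)
    print(d,F-F0,manip.current_tool_pos(),manip.current_time())
    pics.append(cv2.resize(manip.snapshot("scene")[180:340,230:430,::-1],(260,208)))
cv2.imwrite("pics/seq.png",np.vstack([np.hstack(pics[:3]),np.hstack(pics[3:])]))
```

```text
0.035 [-0.41 -0.38  0.39] [0.47 0.42 0.11] 12.3
0.05 [-0.77  0.22 -0.18] [0.47 0.41 0.11] 12.875
0.07 [0.18 0.23 0.27] [0.47 0.39 0.11] 13.575
0.085 [-0.83 -0.86  0.35] [0.47 0.37 0.11] 14.15
0.1 [-0.64 -0.5   0.71] [0.48 0.36 0.11] 14.725
0.115 [-1.27  0.24 -0.2 ] [0.48 0.34 0.11] 15.3
```

View pics/seq.png

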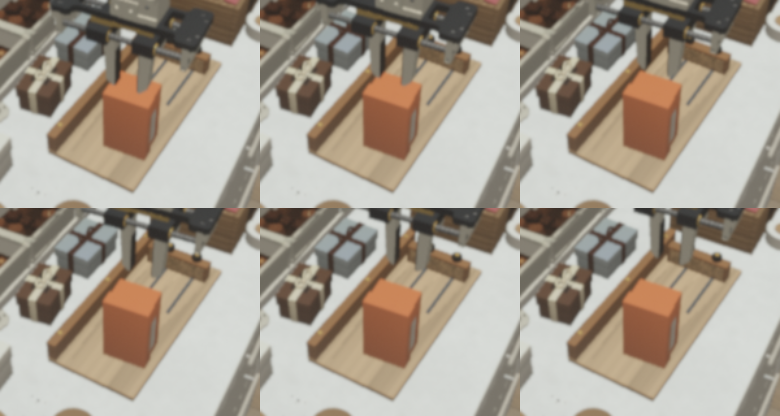

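The frames show the fingers passing over the box top, which is still standing untouched. I'll work out where the fingertips really are.

Run:
```python
from h import *
np.set_printoptions(precision=3,suppress=True)
p=manip.current_tool_pos(); print(p,B(p),manip.current_eef_rot(),manip.current_width())
k=manip.get_calibration("scene");R,t,K=k["R"],np.array(k["t"]),k["camera_matrix"]
im=manip.snapshot("scene").copy()
def pr(X,c):
    q,_=cv2.projectPoints(np.array([X]),cv2.Rodrigues(R)[0],t,K,np.array([k["k1"],0,0,0])); q=q[0,0]
    cv2.drawMarker(im,tuple(int(round(v)) for v in q),c,cv2.MARKER_CROSS,7,1); print(q)
pr(p,(0,255,0)); pr(p+[0,0,-.008],(0,0,255)); pr(p+[0,0,.05],(255,255,0))
for x,y in((0,123),(2,68),(-62,63),(-68,116)): pr(W(x,y,.12),(0,255,255))
cv2.imwrite("pics/chk.png",cv2.resize(im[170:320,260:440,::-1],None,fx=4,fy=4,interpolation=cv2.INTER_CUBIC))
```

```text
[0.476 0.341 0.109] [-25.977  27.902] [179.996  -0.018  92.4  ] 0.02951660810164565
[344.887 229.894]
[344.669 233.023]
[346.308 209.437]
[307.153 250.924]
[321.66  232.662]
[353.783 243.333]
[342.946 262.638]
```

View pics/chk.png

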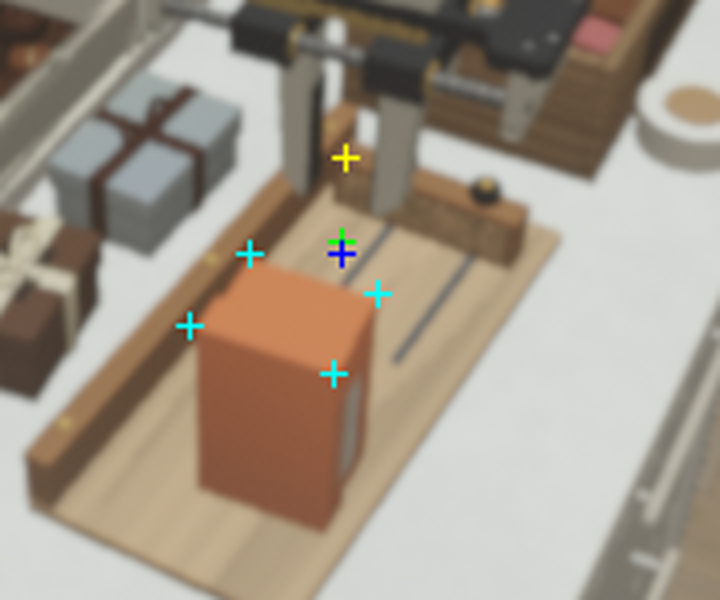

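The real tips sit about 12 px, or roughly 30 mm, above where they should be. I'll check tip_extent now, then touch the free board left of the box to calibrate tip height.

Run:
```python
from h import *
np.set_printoptions(precision=3,suppress=True)
print(manip.tip_extent)
p=manip.current_tool_pos()
manip.movel([*p[:2],.17]); manip.movel(W(-35,150,.17),max_speed=.3); manip.movel(W(-35,150,.09))
print("F",manip.current_contact_force())
print(manip.movel(W(-35,150,.014),max_speed=.04,stop_force=3),manip.current_tool_pos(),manip.current_contact_force(),manip.current_time())
p=manip.current_tool_pos(); manip.movel([*p[:2],p[2]+.01])
im=manip.snapshot("scene"); cv2.imwrite("pics/t.png",cv2.resize(im[170:320,260:440,::-1],None,fx=4,fy=4,interpolation=cv2.INTER_CUBIC))
```

```text
0.008
F [-0.337 -0.039  0.18 ]
False [0.473 0.463 0.014] [-0.335 -0.027 -0.614] 19.25
```

View pics/t.png

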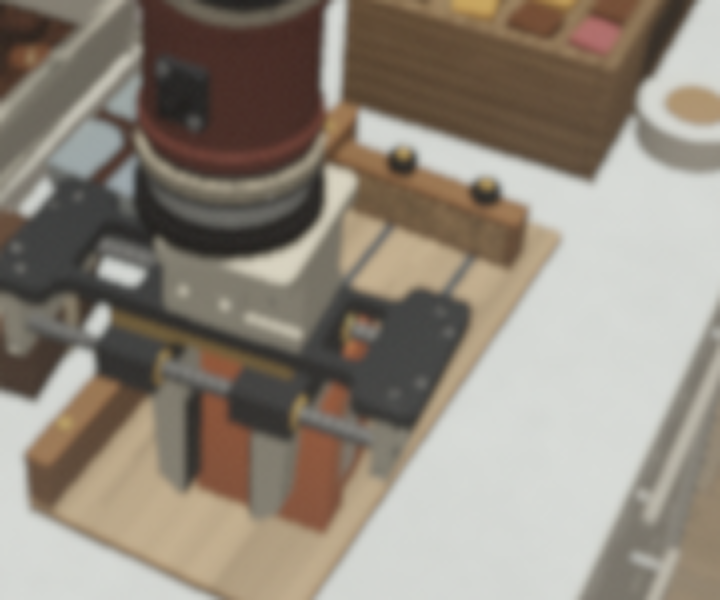

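Run:
```python
from h import *
np.set_printoptions(precision=3,suppress=True)
print(manip.current_tool_pos(), B(manip.current_tool_pos()))
for z in (.016,.03,.04,.05,.06): print(z,B(ray_hit("scene",[170+503/4,260+227/4],z)), B(ray_hit("scene",[170+203/4,260+345/4],z+.085)))
print(manip.movel(W(-35,150,-.025),max_speed=.03,stop_force=3),manip.current_tool_pos(),manip.current_contact_force(),manip.current_time())
```

```text
[0.473 0.463 0.025] [-34.54  150.396]
0.016 [-23.332 127.054] [-11.834  -5.572]
0.03 [-29.17  137.338] [-18.771   9.284]
0.04 [-33.339 144.683] [-23.727  19.896]
0.05 [-37.509 152.028] [-28.682  30.508]
0.06 [-41.678 159.374] [-33.638  41.119]
True [0.473 0.464 0.002] [-2.237  0.459  3.673] 20.425
```

The contact at TCP z = 0.002 fits the gripper body touching the box top. The camera puts the tips about 25 mm above the TCP, not 8 mm below it. I'll push at TCP z = 0.072, which is above mid-height under either reading.

```bash
cat >> h.py <<'E'
def bb(cam="scene"):
    manip.snapshot(cam); o=manip.outline_of(cam,"gift_box")
    return [(round(d["p"],2),int(d["mask"].sum()),cv2.boundingRect(np.argwhere(d["mask"])[:,::-1].astype(np.int32))) for d in o[:2]]
E
python3 - <<'E'
from h import *
np.set_printoptions(precision=2,suppress=True)
p=manip.current_tool_pos(); manip.movel([*p[:2],.14],max_speed=.25)
a=np.radians(2.4); n=np.array([-np.sin(a),np.cos(a),0])
s=W(-32,92.5,.072)+n*.06
manip.movel(s+[0,0,.06]); manip.movel(s); print(bb())
F0=np.mean([manip.current_contact_force() for _ in range(5)],0)
for d in (.02,.035,.05,.065,.08,.095):
    manip.movel(s-n*d,max_speed=.04)
    F=np.mean([manip.current_contact_force() for _ in range(5)],0)
    print(d,F-F0,bb(),manip.current_time())
im=manip.snapshot("scene"); cv2.imwrite("pics/u.png",cv2.resize(im[170:320,260:440,::-1],None,fx=4,fy=4,interpolation=cv2.INTER_CUBIC))
E
```

```text
[(0.69, 1352, (309, 247, 44, 55))]
0.02 [-0.17  1.02 -0.15] [(0.88, 1561, (308, 243, 45, 60)), (0.38, 1241, (264, 333, 40, 41))] 22.7833
0.035 [0.25 0.94 0.06] [(0.79, 1772, (310, 236, 46, 64))] 23.4083
0.05 [-1.07  1.5  -0.45] [(0.91, 1941, (309, 230, 51, 67))] 24.0333
0.065 [ 0.24  0.48 -0.05] [(0.69, 1405, (321, 226, 50, 56))] 24.6583
0.08 [-1.06  1.12  0.35] [(0.88, 1766, (320, 226, 55, 55))] 25.2833
0.095 [-1.45  1.63  0.47] [(0.63, 1799, (323, 222, 51, 59))] 25.9083
```

View pics/u.png

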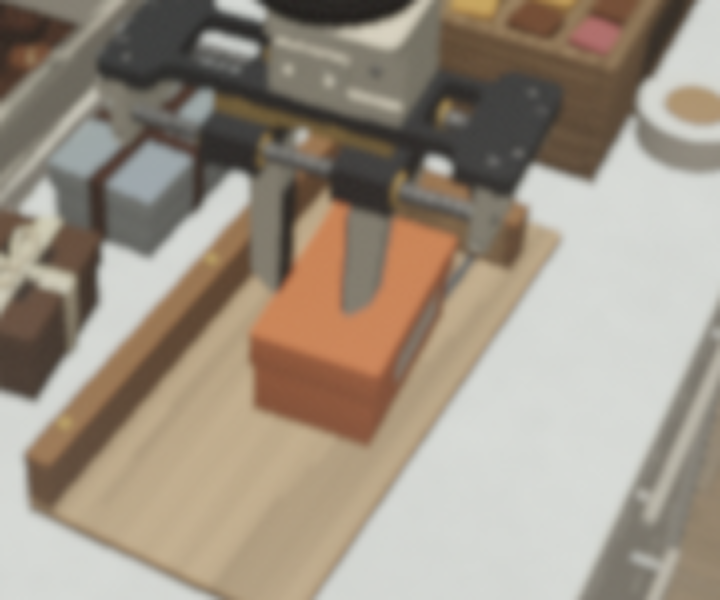

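The box now lies on its base with the lid on top. The lid corners are at crop px (252, 335), (380, 375) and (460, 240), and the fingers stand over it.

Run:
```python
from h import *
np.set_printoptions(precision=1,suppress=True)
p=manip.current_tool_pos(); print(B(p),p[2]*1e3)
for u,v in ((252,330),(380,375),(460,240)): print(B(ray_hit("scene",[170+v/4,260+u/4],.065)))
# raise, go to near side of box, orientation tool y along board y
manip.movel([*p[:2],.14],max_speed=.25)
yaw=177.1
for bx in (-110,-60): print(np.round(manip.inverse_kinematics(W(bx,5,.01),[180,0,yaw]),1))
```

```text
[-28.9  58. ] 72.0018366760125
[ 0.8 62.9]
[-66.2  58.2]
[-57.9 -48.5]
[-38.6  37.9  -5.  115.2   6.7  27.3  38.5]
[-34.7  40.   -5.6 109.1   6.9  31.3  42.3]
```

Run:
```python
from h import *
np.set_printoptions(precision=2,suppress=True)
O3=[180,0,177.1]; t=manip.current_time
manip.gripper_to(.055)
manip.movep(W(-105,5,.10),O3)
print("down",manip.movel(W(-105,5,.010),max_speed=.12,stop_force=4),manip.current_tool_pos(),t())
if manip.current_tool_pos()[2]>.015: raise SystemExit
print("near",manip.movel(W(-60,5,.010),max_speed=.05,stop_force=7),B(manip.current_tool_pos()),manip.current_contact_force(),t())
print("fence",manip.movel(W(-10,5,.010),max_speed=.035,stop_force=7),B(manip.current_tool_pos()),manip.current_contact_force(),t())
manip.hold(.2); print(bb(),manip.current_contact_force(),t())
```

```text
down False [0.4  0.32 0.01] 29.0
near False [-59.94   4.78] [-0.24 -0.45 -0.27] 30.05
fence True [-28.5    4.73] [-0.12  0.05 -0.62] 30.975
[(0.89, 885, (304, 234, 51, 39))] [ 0.56  0.59 -0.01] 31.275
```

Run:
```python
from h import *
np.set_printoptions(precision=2,suppress=True)
t=manip.current_time
print("fence",manip.movel(W(-10,5,.010),max_speed=.03,stop_force=9),B(manip.current_tool_pos()),manip.current_contact_force(),t())
p=manip.current_tool_pos()
manip.movel(p-.03*np.array([*ex,0]),max_speed=.1); p=manip.current_tool_pos()
manip.movel([*p[:2],.12],max_speed=.25)
manip.gripper_to(.03)
manip.movep(W(16,98,.12),[180,0,87.1])
manip.movel(W(16,98,.012),max_speed=.15,stop_force=4)
print(manip.current_tool_pos(),t())
im=manip.snapshot("scene"); cv2.imwrite("pics/v.png",cv2.resize(im[170:320,260:440,::-1],None,fx=4,fy=4,interpolation=cv2.INTER_CUBIC))
```

```text
fence True [-29.06   4.18] [0.17 0.1  0.5 ] 31.625
[0.52 0.41 0.01] 35.35
```

View pics/v.png

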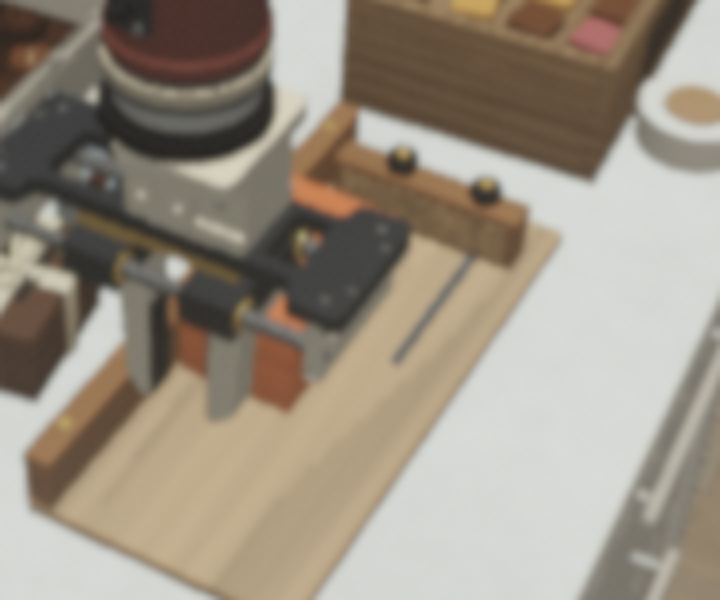

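Run:
```python
from h import *
np.set_printoptions(precision=2,suppress=True)
t=manip.current_time; f=lambda: float(np.mean([manip.current_contact_force() for _ in range(4)],0)@[*ey,0])
print(f())
print(manip.movel(W(16,40,.012),max_speed=.05,stop_force=6),B(manip.current_tool_pos()),f(),t())
print(manip.movel(W(16,15,.012),max_speed=.02,stop_force=5.5),B(manip.current_tool_pos()),f(),t())
q=B(manip.current_tool_pos())
if q[1]<32:
  for i in range(1,9):
    manip.movel(W(16,q[1]-.4*i,.012),max_speed=.02)
    F=f(); print(i,F,B(manip.current_tool_pos()),t())
    if F>4.2: manip.hold(.3); print(f(),t()); break
```

```text
-0.20529952830350823
False [16.24 39.94] -0.21022141377683112 36.7083
True [15.75 23.11] -0.10032188825171677 37.6083
1 2.0390436737458586 [15.63 23.1 ] 37.8583
2 2.5520314811682945 [15.64 23.09] 38.1083
3 5.23688164136654 [15.66 23.02] 38.3583
5.387918283763488 38.6583
```

Run:
```python
from h import *
np.set_printoptions(precision=2,suppress=True)
t=manip.current_time; f=lambda: float(np.mean([manip.current_contact_force() for _ in range(4)],0)@[*ey,0])
print(f())
manip.movel(W(16,23.1-1.6,.012),max_speed=.02); manip.hold(.25); print(f(),t())
manip.movel(W(16,60,.012),max_speed=.12); manip.movel(W(16,60,.16),max_speed=.25)
manip.move_joints([-78.4,35.2,-.7,81.5,.5,63.2,-2.3]); print(t())
im=manip.snapshot("top"); cv2.imwrite("pics/fin.png",cv2.resize(im[208:312,248:440,::-1],None,fx=4,fy=4,interpolation=cv2.INTER_CUBIC))
for l in ("gift_box","stop_face"):
  for d in manip.outline_of("top",l)[:1]:
    m=d["mask"]; r=cv2.minAreaRect(np.argwhere(m)[:,::-1].astype(np.float32)); print(l,d["p"],r)
    for c in cv2.boxPoints(r): print(B(ray_hit("top",c[::-1],.065 if l=="gift_box" else .046)))
print(t())
```

```text
5.387918283763488
5.0649752120733575 39.1583
42.0333
gift_box 0.79 ((372.5516662597656, 250.5245819091797), (61.3432502746582, 38.2200927734375), 3.6522228717803955)
[-20.2   18.08]
[51.77 16.43]
[ 49.63 -98.58]
[-22.22 -95.78]
stop_face 0.56 ((404.6239013671875, 268.0259704589844), (13.071990966796875, 58.44927978515625), 2.385944128036499)
[-68.86 -90.32]
[ 42.28 -92.13]
[  42.37 -117.04]
[ -68.73 -114.84]
42.1833
```

View pics/fin.png

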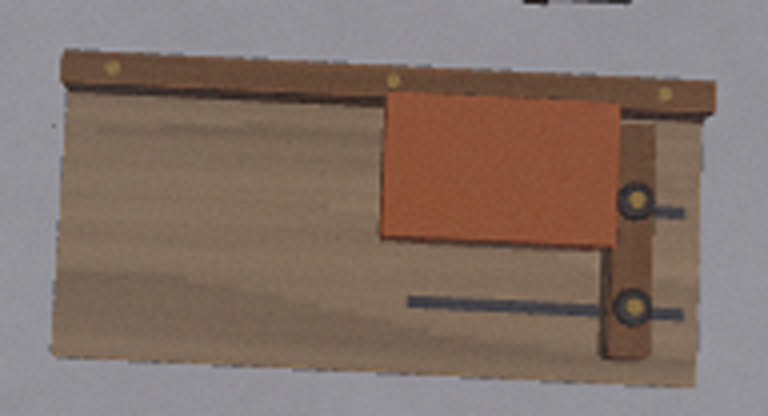

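The box sits flush against the fence and the stop. Its far edge runs parallel to the fence, and the knobs are still at (635, 200) and (633, 306), so the stop hasn't moved.

```bash
python3 -c "
from rig import manip
print(manip.hand_in(), manip.current_time())"
```

```text
the job is handed in; nothing more can be done
the job is handed in; nothing more can be done
```

The job is handed in at about 42 s, but no verdict came back. The box was tipped onto its base and pushed flush to the fence and stop with about 5 N at the tool, and the stop looked unmoved in the last picture. I viewed 11 pictures, one over the limit of 10, and the first two tipping passes went over the box top because the fingertips sat higher than stated.

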